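# Put the lens modules back into their own ports of the changer rack

### The job

The measuring head picks its lens modules from this rack by port, but two modules were put back into each other's ports and a third is still out on the rubber mat. Get every module into the port that carries its colour, pushed down until it clicks fully home with its flange on the block; the empty port or the mat can hold one on the way. The module that already sits in its own port stays where it is, and no module may be dropped or fall over.

Things in the scene. Friction and masses are not known exactly. Their poses are not given: they have to be found in the camera images.
- lens_red: red lens module, 0.15 kg, 61 mm high: black barrel, red ring round dark glass on top. Origin: centre of its foot, z up its axis. From the foot up: spigot diameter 35 mm to 22 mm (lowest 6 mm taper to diameter 28; V-groove at 14 mm), flange diameter 52 mm from 22 to 27 mm, barrel diameter 42 mm from 27 to 61 mm (grip it there, any yaw). Can stand on its foot.
- lens_yellow: yellow lens module, 0.15 kg, 61 mm high: black barrel, yellow ring round dark glass on top. Origin: centre of its foot, z up its axis. From the foot up: spigot diameter 35 mm to 22 mm (lowest 6 mm taper to diameter 28; V-groove at 14 mm), flange diameter 52 mm from 22 to 27 mm, barrel diameter 42 mm from 27 to 61 mm (grip it there, any yaw). Can stand on its foot.
- lens_green: green lens module, 0.15 kg, 61 mm high: black barrel, green ring round dark glass on top. Origin: centre of its foot, z up its axis. From the foot up: spigot diameter 35 mm to 22 mm (lowest 6 mm taper to diameter 28; V-groove at 14 mm), flange diameter 52 mm from 22 to 27 mm, barrel diameter 42 mm from 27 to 61 mm (grip it there, any yaw). Can stand on its foot.
- lens_blue: blue lens module, 0.15 kg, 61 mm high: black barrel, blue ring round dark glass on top. Origin: centre of its foot, z up its axis. From the foot up: spigot diameter 35 mm to 22 mm (lowest 6 mm taper to diameter 28; V-groove at 14 mm), flange diameter 52 mm from 22 to 27 mm, barrel diameter 42 mm from 27 to 61 mm (grip it there, any yaw). Can stand on its foot.
- port_red: red port, fixed: dark block 72x72x30 mm with a red ring round its mouth. Origin: underside centre, on the bore axis, z up. Bore 37 mm wide, funnel mouth 47 mm. Two sprung balls 8 mm below its top: a module let go stands on them, 10 mm high, perhaps leaning; push it down (8 N) till it clicks, flange on the block, its origin then 8 mm above the port's. A straight upward pull (10 N) frees it.
- port_yellow: yellow port, fixed: dark block 72x72x30 mm with a yellow ring round its mouth. Origin: underside centre, on the bore axis, z up. Bore 37 mm wide, funnel mouth 47 mm. Two sprung balls 8 mm below its top: a module let go stands on them, 10 mm high, perhaps leaning; push it down (8 N) till it clicks, flange on the block, its origin then 8 mm above the port's. A straight upward pull (10 N) frees it.
- port_green: green port, fixed: dark block 72x72x30 mm with a green ring round its mouth. Origin: underside centre, on the bore axis, z up. Bore 37 mm wide, funnel mouth 47 mm. Two sprung balls 8 mm below its top: a module let go stands on them, 10 mm high, perhaps leaning; push it down (8 N) till it clicks, flange on the block, its origin then 8 mm above the port's. A straight upward pull (10 N) frees it.
- port_blue: blue port, fixed: dark block 72x72x30 mm with a blue ring round its mouth. Origin: underside centre, on the bore axis, z up. Bore 37 mm wide, funnel mouth 47 mm. Two sprung balls 8 mm below its top: a module let go stands on them, 10 mm high, perhaps leaning; push it down (8 N) till it clicks, flange on the block, its origin then 8 mm above the port's. A straight upward pull (10 N) frees it.
- mat_pad: black rubber bench mat, 70 mm (its x) by 110 mm (its y), 4 mm thick, fixed; origin: centre of its underside. One module stands on it at the start; a module may also be stood on the bench (z = 0) for a while.

How it is judged:
By the outcome, as a careful person would: the job done as asked, in the order asked, and still so for the second after the job is handed in, with the robot touching nothing.
It also fails if it takes over 88 s, if anything falls off the work surface, if the arm or the gripper's body presses on something with over 40 N, if the wrist force passes 120 N, or if a joint passes its speed limit or range.

### The arm

A 7-joint arm with a two-finger parallel gripper is mounted at the origin on a cart in front of the work surface, level with it; the furniture and walls round the work are solid. World frame = base frame: x ahead of the robot, y to its left, z up, the work surface at z = 0. Lengths are in mm, angles in rad, forces in N, time in s.
With the tool pointing down it reaches from about 400 to 875 mm from the base axis. Payload 6.5 kg.
Tool frame: the origin (TCP) lies midway between the tips of the shut fingers; the grasp point (between the pads) lies 19 mm behind it; y points along the fingers, z is the direction in which the jaws open and shut, and the axes are right-handed (so a half turn about y gives the same grasp; the last joint's range is limited). The gripper opens to 85 mm and grips with 20 to 120 N. Pads are 22 mm wide; open, the fingers measure 114 mm over their backs; the gripper's body (76 mm by 85 mm) begins 54 mm behind the grasp point. The pads swing forward as they close: fully open they stand 13 mm farther back than shut.
Start: joints at [1.189, 0.536, -0.004, 1.538, 0.003, 1.067, -0.071], TCP at [201.871, -617.85, 231.29] pointing down, gripper open.
Joint ranges: [-2.7, 2.7], [-0.37, 2.16], [-1.27, 1.26], [0.24, 2.4], [-1.31, 4.45], [0.19, 1.91], [-2.76, 2.76]. Speed limits (rad/s): [2.39, 2.39, 3.14, 3.14, 3.14, 3.14, 3.14].

### API

Orientations are given as a unit quaternion [x, y, z, w].
In Python, from rig import ctrl, vision, nets gives the robot as it stands. The module is installed in compiled form; this text tells all that it offers.
- The arm moves only by the tool drive_tool, never from a script. Its argument "steps" is text: rows parted by semicolons, each of 6 numbers parted by spaces: the shift along the tool's x, y, z as a fraction of full scale, then the turn, a rotation vector about the tool's x, y, z as a fraction of full scale. A call has 1 to 5 rows; each row is the pose to reach, as a shift and turn from the pose measured when the call began, along the tool's axes at that moment; what a row does not reach only later rows make up. Full scale, the value 1, is 30 cm for a shift and 90 degrees for a turn. A row lasts 1/10 s, in which the tool goes at most 50 mm and 8.59 degrees, less where a joint would pass 70% of its speed; a pose out of reach is approached as far as the arm can. A call with a number of a shift or a turn outside -1 to 1 is refused whole. A call with a gripper value outside its range is refused whole. "gripper" is the gripper's target within -1 to 1 (fully open at 1, half-way at 0, shut at -1), set as the call begins (left out, the last holds). The fingers move at their own pace and stop on an object; "force" is the grip in N (left out, the last holds). Time passes only in rows, so rows that repeat a pose let the fingers close. It gives the time, the measured TCP pose, the force and the opening at its end, in the units of the state.
- ctrl.state(): the state, without advancing time (a new reading comes with each control period).
- vision.camera(name): name is "side" or "top" or "wrist"; returns the picture (480x640x3 uint8, red, green, blue); there is no depth.
- vision.camera_params(name): a dict with "vertical_fov" (degrees; the focal length in pixels is half the picture's height over the tangent of half this angle, whatever the lens; pixels are square), "cx", "cy" (the principal point, pixels), "extrinsics" (4x4, takes a point from camera to world coordinates); the wrist camera has in their place "mount" (4x4, takes a point from camera to tool coordinates, whose origin is the TCP and whose axes are the tool frame's). Camera axes: x right, y down, z forward; pixel columns grow to the right and rows downward; lengths in mm; the calibration is good to about 2 mm. A picture is of the moment at which its call begins: read the wrist's pose just before it. camera_params takes no time and is no camera call.
- ctrl.hand_in(): hands the job in, once; it reports no verdict.
Trained networks look in the newest picture that a camera, given by its name, has taken for a name from the list of things; names that differ only in an ending like _2 or _b are one class to them, and where a whole thing is asked for, a point or a joint stands for the part that bears it (a point fixed in the world has none). Each returns a list of dicts, best first, with "score" (0 to 1); they miss things now and then, are a little off and sometimes report something else, mostly with a low value. They report only what shows in the picture. A call takes as long as a camera call.
- nets.find_in(camera, thing): "rect" ([left, top, right, bottom] in pixels, round what is visible of it).
- nets.tip_of(camera, thing): "pixel" ([column, row] in pixels: a listed point, or the origin of a listed thing).
The state is a dict: "time": time; "joints": joint angles; "dq": joint speeds; "effort": joint torques, N m; "eef_pos": TCP position; "tool_rot": TCP orientation; "force": force on the tool from outside, world axes, zero at the start; "ft_torque": the same for the moment, N m; "width": finger opening in mm.
Only numpy, scipy, OpenCV 4.12 (cv2) and the standard library are available. Lean on these libraries where they do the work, as an engineer would, in place of code of your own. Each camera call takes 0.05 s, during which the arm holds its last target.

## Working session

There is one attempt and no reset: what is moved stays moved. The work goes in short steps, Python scripts to look and compute and a tool call to move; the robot and the scene stay as the last step left them, time stands still between calls to the robot, and variables do not carry over. Pictures are saved under pics/ and viewed, and the job is handed in when it is done.

Besides the shell and the picture viewer there is one more tool, called after ">>>" by a JSON object that holds its "name" and its "arguments". drive_tool: Moves the arm, as the interface text tells. Shift numbers are shares of 30 cm and turn numbers shares of 90 degrees, none past 1 either way. Its arguments: {"type":"object","properties":{"steps":{"type":"string"},"gripper":{"type":"number"},"force":{"type":"number"}},"required":["steps"]}

```bash
ls; mkdir -p pics
python3 - <<'E'
from rig import ctrl, vision, nets
import cv2
s=ctrl.state(); print(s)
for n in ["side","top","wrist"]:
    im=vision.camera(n); cv2.imwrite(f"pics/a_{n}.png",im[:,:,::-1]); 
    p=vision.camera_params(n); print(n,p)
E
```

```text
pics
{'time': 0.0, 'joints': array([ 1.18880466,  0.53719087, -0.00442203,  1.53885958,  0.00259261,
        1.06735768, -0.07117987]), 'dq': array([ 0.0013019 , -0.00156345,  0.00103427,  0.00065285,  0.00040035,
       -0.00068322,  0.00250347]), 'effort': array([-1.84829205e-04, -5.83397841e+01,  1.04876921e+00, -2.59093988e+01,
        1.24015688e-02,  9.64439590e-03, -3.34925858e-05]), 'eef_pos': array([ 201.64235078, -617.25068444,  230.40255248]), 'tool_rot': array([-0.11135905,  0.69892886, -0.69768353,  0.11106441]), 'force': array([-0.30925507,  0.31814198, -0.87342761]), 'ft_torque': array([-0.01490053, -0.00666169, -0.02329446]), 'width': 85.72090140043888}
side {'vertical_fov': 43.80279617923121, 'cx': 316.13102324668534, 'cy': 241.51141252200992, 'extrinsics': array([[ 9.99435092e-01, -4.41425631e-03, -3.33168264e-02,
         5.30559290e+02],
       [ 2.85874368e-02, -4.09573594e-01,  9.11829057e-01,
        -8.24866990e+02],
       [-1.76707395e-02, -9.12266400e-01, -4.09216031e-01,
         4.20537868e+02],
       [ 0.00000000e+00,  0.00000000e+00,  0.00000000e+00,
 
[... 220 characters left out ...]
      [-9.99870689e-01,  1.26890247e-02,  9.87894151e-03,
         6.14923680e+00],
       [-1.07238858e-02, -6.83445839e-02, -9.97604138e-01,
         8.91799380e+02],
       [ 0.00000000e+00,  0.00000000e+00,  0.00000000e+00,
         1.00000000e+00]])}
wrist {'vertical_fov': 65.27834751973454, 'cx': 318.09322539665436, 'cy': 241.72870718380864, 'mount': array([[ 4.84055282e-04,  9.47577836e-01,  3.19524664e-01,
        -8.07984750e+01],
       [ 8.70800183e-04, -3.19524980e-01,  9.47577453e-01,
        -1.44188823e+02],
       [ 9.99999504e-01, -1.80437735e-04, -9.79818707e-04,
         2.70579206e-01],
       [ 0.00000000e+00,  0.00000000e+00,  0.00000000e+00,
         1.00000000e+00]])}
```

View pics/a_side.png

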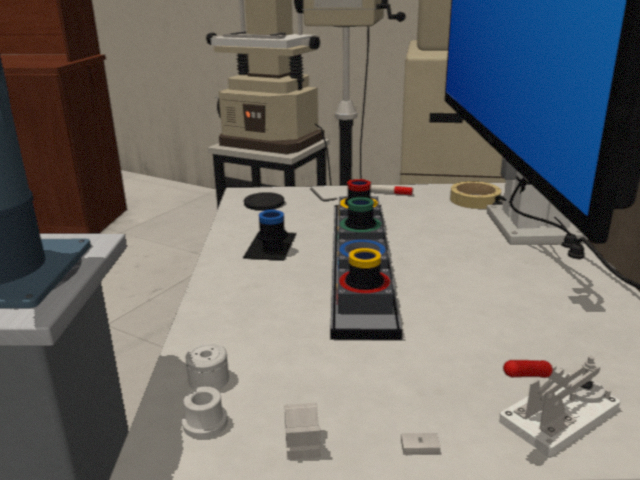

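View pics/a_top.png

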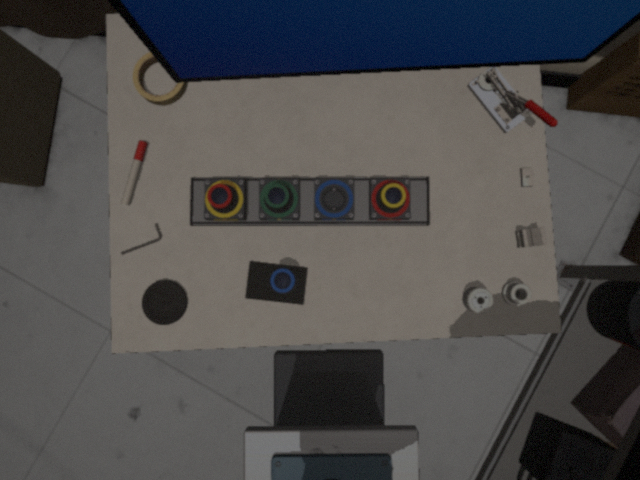

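View pics/a_wrist.png

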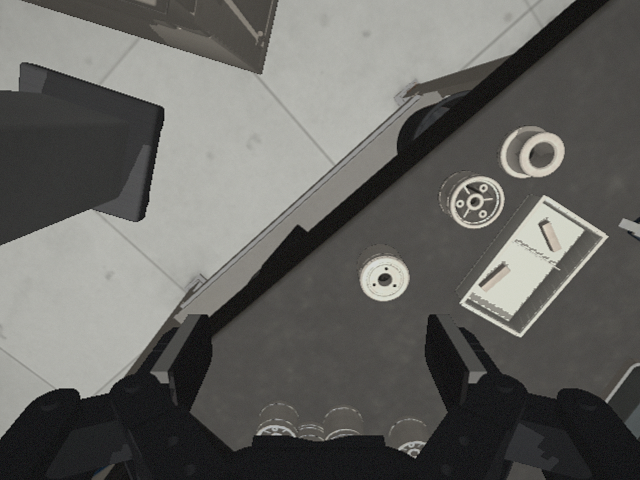

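Side view: row of four ports, with red in yellow (far end), green in green, blue port empty and yellow in red (near end). Blue stands on the mat at top-view pixel (283,281). Next I'll measure the rings.

```bash
cat > h.py <<'E'
import numpy as np, cv2
from scipy.spatial.transform import Rotation as R
from rig import ctrl, vision, nets
def K(p):
    f=240/np.tan(np.radians(p["vertical_fov"])/2); return f,p["cx"],p["cy"]
def T_of(name,s=None):
    p=vision.camera_params(name)
    if name!="wrist": return p,p["extrinsics"]
    s=s or ctrl.state()
    T=np.eye(4); T[:3,:3]=R.from_quat(s["tool_rot"]).as_matrix(); T[:3,3]=s["eef_pos"]
    return p,T@p["mount"]
def ray(name,px,s=None):
    p,T=T_of(name,s); f,cx,cy=K(p)
    d=T[:3,:3]@np.array([(px[0]-cx)/f,(px[1]-cy)/f,1]); return T[:3,3],d/np.linalg.norm(d)
def onz(name,px,z,s=None):
    o,d=ray(name,px,s); return o+d*(z-o[2])/d[2]
def proj(name,P,s=None):
    p,T=T_of(name,s); f,cx,cy=K(p)
    q=np.linalg.inv(T)@np.append(P,1); return np.array([cx+f*q[0]/q[2],cy+f*q[1]/q[2]])
def tri(rays):
    A=np.zeros((3,3));b=np.zeros(3)
    for o,d in rays:
        M=np.eye(3)-np.outer(d,d);A+=M;b+=M@o
    return np.linalg.solve(A,b)
def show(name,f,crop=None,sc=1):
    s=ctrl.state(); im=vision.camera(name)
    o=im
    if crop: o=im[crop[1]:crop[3],crop[0]:crop[2]]
    if sc!=1:o=cv2.resize(o,None,fx=sc,fy=sc,interpolation=cv2.INTER_CUBIC)
    cv2.imwrite(f"pics/{f}.png",o[:,:,::-1]); return s,im
def blobs(im,roi,col,smin=90,vmin=60,amin=20):
    h=cv2.cvtColor(im,cv2.COLOR_RGB2HSV)
    r={"red":[(0,8),(172,180)],"yellow":[(20,35)],"green":[(60,95)],"blue":[(100,125)]}[col]
    m=np.zeros(im.shape[:2],np.uint8)
    for a,b in r: m|=cv2.inRange(h,(a,smin,vmin),(b,255,255))
    k=np.zeros_like(m); x0,y0,x1,y1=roi; k[y0:y1,x0:x1]=m[y0:y1,x0:x1]
    cs,_=cv2.findContours(k,cv2.RETR_EXTERNAL,cv2.CHAIN_APPROX_NONE)
    out=[]
    for c in sorted(cs,key=cv2.contourArea,reverse=True):
        if cv2.contourArea(c)<amin: continue
        e=cv2.fitEllipse(c) if len(c)>5 else None
        out.append((cv2.contourArea(c),cv2.boundingRect(c),None if e is None else np.round(e[0],1),None if e is None else np.round(e[1],1)))
    return out
E
python3 - <<'E'
from h import *
s=ctrl.state(); M=R.from_quat(s["tool_rot"]).as_matrix(); print("tool axes cols\n",M.round(3))
for n in ["top","side"]:
    im=cv2.imread(f"pics/a_{n}.png")[:,:,::-1].copy()
    roi=(185,170,435,310) if n=="top" else (230,170,420,300)
    for c in ["red","yellow","green","blue"]:
        for b in blobs(im,roi,c)[:3]: print(n,c,b)
im=cv2.imread("pics/a_top.png")[170:310,185:435]; cv2.imwrite("pics/a_topz.png",cv2.resize(im,None,fx=3.2,fy=3.2,interpolation=cv2.INTER_CUBIC))
im=cv2.imread("pics/a_side.png")[170:340,235:415]; cv2.imwrite("pics/a_sidez.png",cv2.resize(im,None,fx=3.4,fy=3.4,interpolation=cv2.INTER_CUBIC))
E
```

```text
tool axes cols
 [[-0.951 -0.001  0.311]
 [-0.311  0.001 -0.951]
 [ 0.    -1.    -0.001]]
top red (421.0, (208, 184, 24, 24), array([219.5, 195.6]), array([22.8, 23.6]))
top red (354.5, (371, 180, 39, 40), array([390.3, 198.2]), array([35.9, 36.6]))
top yellow (453.0, (381, 183, 25, 25), array([392.7, 195.3]), array([23.7, 24.5]))
top yellow (353.5, (205, 180, 39, 41), array([223.1, 198.8]), array([36.2, 37.4]))
top blue (1093.5, (315, 180, 38, 38), array([333.6, 198.3]), array([37.2, 37.5]))
top blue (438.5, (270, 268, 25, 25), array([282.1, 280.3]), array([23.6, 23.8]))
side red (311.0, (339, 271, 52, 23), array([364.2, 280.4]), array([23.4, 48. ]))
side red (228.0, (347, 178, 24, 13), array([358.5, 184.3]), array([12. , 24.9]))
side red (128.5, (394, 186, 19, 9), array([402.7, 190.1]), array([ 8.4, 21. ]))
side yellow (544.0, (348, 247, 34, 22), array([364.3, 257.6]), array([20.9, 33.6]))
side yellow (46.5, (340, 198, 9, 11), array([343.8, 203.2]), array([ 7.4, 10.5]))
side yellow (30.5, (371, 198, 7, 10), array([374.2, 202.4]), array([5.7, 9.5]))
side green (177.0, (348, 198, 25, 10), array([359.4, 202.2]), array([ 9.3, 25.4]))
side green (69.5, (340, 219, 41, 13), array([360.2, 223.3]), array([14.6, 37.5]))
side blue (272.0, (259, 209, 24, 15), array([270.7, 216.3]), array([14.5, 24.3]))
side blue (192.5, (339, 239, 47, 18), array([362. , 249.1]), array([19.1, 42.7]))
```

View pics/a_topz.png

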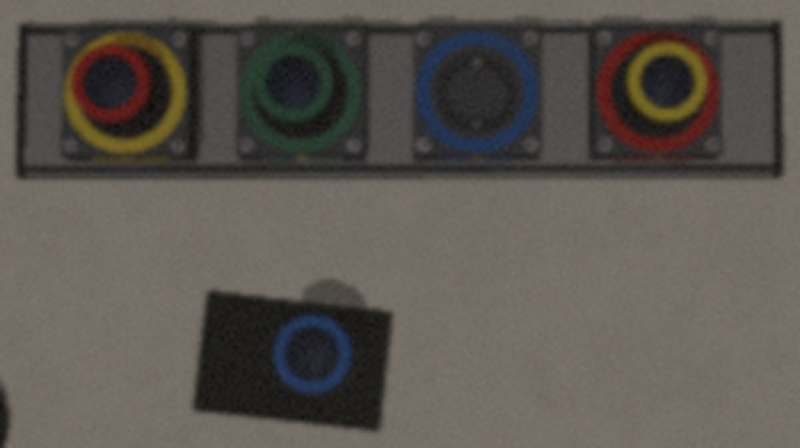

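View pics/a_sidez.png

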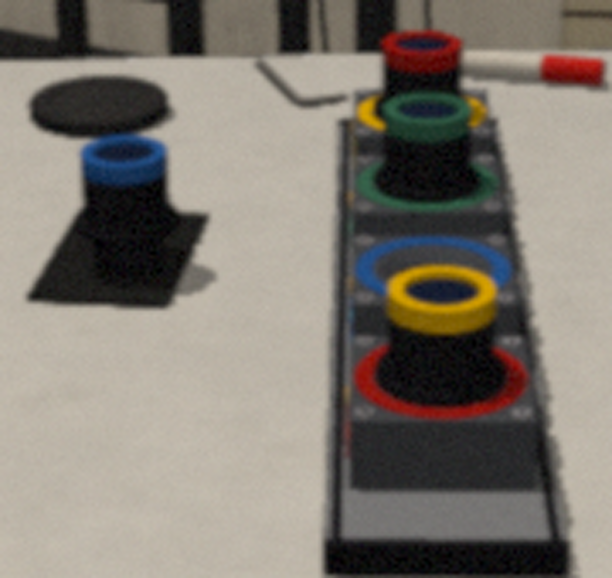

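Run:
```python
from h import *
# lens tops: top px ellipse; side: ellipse centre of bounding box approx (ring has height) 
print("ports @z30-36 (top cam), also size")
for n,px,w in [("yellow",(223.6,199.3),38),("blue",(333.6,198.3),37.3),("red",(390.3,198.6),37)]:
    for z in(30,40): print(n,z,onz("top",px,z).round(1))
for n,tp,sd in [("red",(219.5,195.6),(358.5,183.8)),("yellow",(392.7,195.3),(364.8,255.5)),("blue",(282.1,280.3),(270.7,215.)),]:
    X=tri([ray("top",tp),ray("side",sd)]); print(n,X.round(1), proj("top",X).round(1),tp,proj("side",X).round(1),sd)
    print([onz("top",tp,z).round(1) for z in(65,69,79)])
for n,tp,sd in [("redport",(390.3,198.6),(364.8,282)),("blueport",(333.6,198.3),(362.3,248.5))]:
    X=tri([ray("top",tp),ray("side",sd)]); print(n,X.round(1), proj("top",X).round(1),tp,proj("side",X).round(1),sd)
```

```text
ports @z30-36 (top cam), also size
yellow 30 [571.5 190.5  30. ]
yellow 40 [570.1 188.3  40. ]
blue 30 [570.7 -10.6  30. ]
blue 40 [569.2 -10.4  40. ]
red 30 [ 568.7 -113.8   30. ]
red 40 [ 567.3 -112.4   40. ]
red [571.  187.2  78.5] [219.5 195.7] (219.5, 195.6) [358.6 183.8] (358.5, 183.8)
[array([573.2, 190.2,  65. ]), array([572.6, 189.3,  69. ]), array([571.1, 187.1,  79. ])]
yellow [ 568.  -111.1   79.6] [392.7 195. ] (392.7, 195.3) [364.4 255.6] (364.8, 255.5)
[array([ 569.6, -113.2,   65. ]), array([ 569. , -112.6,   69. ]), array([ 567.6, -111.2,   79. ])]
blue [423.9  81.5  61.7] [282.1 280.3] (282.1, 280.3) [270.7 215. ] (270.7, 215.0)
[array([423.9,  81.2,  65. ]), array([424.1,  80.9,  69. ]), array([424.4,  80. ,  79. ])]
redport [ 568.1 -112.3   40.5] [390.3 198.1] (390.3, 198.6) [364.1 282.1] (364.8, 282)
blueport [569.4 -10.3  43.1] [333.6 198. ] (333.6, 198.3) [361.9 248.6] (362.3, 248.5)
```

>>> {"name": "drive_tool", "arguments": {"steps": "-0.79 0 -0.27 0 -0.4 0;-0.79 0 -0.27 0 -0.4 0;-0.79 0 -0.27 0 -0.4 0;-0.79 0 -0.27 0 -0.4 0;-0.79 0 -0.27 0 -0.4 0", "gripper": 1}}

```text
time: 0.65
eef_pos: [402.5, -465.7, 230.6]
tool_rot: [-0.323, 0.63, -0.629, 0.323]
force: [-0.1, -0.9, -0.4]
width: 85.1
```

```bash
cat >> h.py <<'E'
Rt=np.array([[0,0,1],[-1,0,0],[0,-1,0]],float)  # tool x=-y, y=-z, z=+x
def to(P,Rw=Rt):
    s=ctrl.state(); M=R.from_quat(s["tool_rot"]).as_matrix()
    d=M.T@(np.array(P)-s["eef_pos"])/300
    r=R.from_matrix(M.T@Rw).as_rotvec()/(np.pi/2)
    print("t %.2f pos %s F %s w %.1f j %s"%(s["time"],s["eef_pos"].round(1),s["force"].round(1),s["width"],s["joints"].round(2)))
    print("->",P,"shift",d.round(3),"turn",r.round(3))
E
python3 - <<'E'
from h import *
to([500,-250,230]);
E
```

```text
t 0.65 pos [ 402.5 -465.7  230.6] F [-0.1 -0.9 -0.4] w 85.1 j [ 0.93  0.49 -0.2   1.62  0.11  1.04  0.08]
-> [500, -250, 230] shift [-0.774  0.003 -0.155] turn [ 0.001 -0.396 -0.001]
```

>>> {"name": "drive_tool", "arguments": {"steps": "-0.77 0 -0.155 0 -0.396 0;-0.77 0 -0.155 0 -0.396 0;-0.77 0 -0.155 0 -0.396 0;-0.77 0 -0.155 0 -0.396 0;-0.77 0 -0.155 0 -0.396 0"}}

```text
time: 1.15
eef_pos: [500.4, -247.4, 230.8]
tool_rot: [-0.501, 0.499, -0.498, 0.502]
force: [0.4, -0.5, -0.4]
width: 85.5
```

Run:
```python
from h import *
to([424,81,200]);
```

```text
t 1.15 pos [ 500.4 -247.4  230.8] F [ 0.4 -0.5 -0.4] w 85.5 j [ 0.7   0.41 -0.41  1.77  0.19  1.    0.22]
-> [424, 81, 200] shift [-1.096  0.106 -0.247] turn [ 0.     0.004 -0.002]
```

>>> {"name": "drive_tool", "arguments": {"steps": "-0.8 0 -0.2 0 0 0;-0.8 0 -0.2 0 0 0;-0.8 0 -0.2 0 0 0;-0.8 0 -0.2 0 0 0;-0.8 0 -0.2 0 0 0"}}

```text
time: 1.65
eef_pos: [438.0, -6.8, 231.5]
tool_rot: [-0.501, 0.499, -0.498, 0.502]
force: [1.5, 0.7, -0.3]
width: 85.2
```

Run:
```python
from h import *
s,im=show("wrist","b_wrist"); to([424,81,180]); 
print(s["eef_pos"],s["tool_rot"])
```

```text
t 1.70 pos [435.9   1.8 231.7] F [-2.9  8.7 -1. ] w 85.4 j [ 0.4   0.22 -0.57  2.05  0.14  0.92 -0.22]
-> [424, 81, 180] shift [-0.264  0.174 -0.035] turn [ 0.001  0.01  -0.004]
[437.95206866  -6.75151595 231.4923646 ] [-0.50105475  0.49897348 -0.49777567  0.50218421]
```

View pics/b_wrist.png

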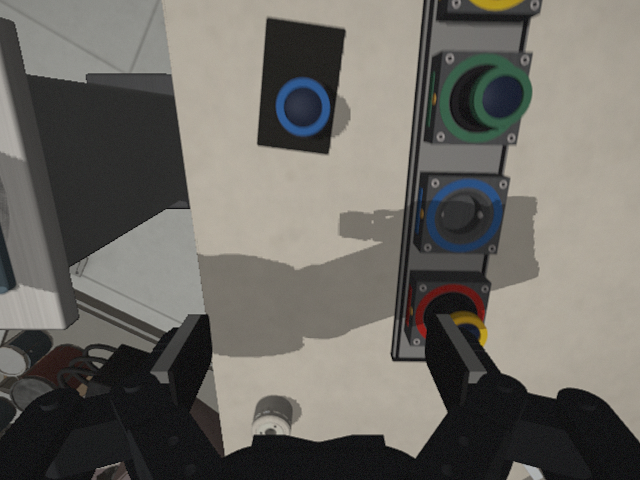

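Run:
```python
from h import *
s={"eef_pos":np.array([437.952,-6.7515,231.492]),"tool_rot":np.array([-0.50105475,0.49897348,-0.49777567,0.50218421])}
im=cv2.imread("pics/b_wrist.png")[:,:,::-1].copy()
for c in ["red","yellow","green","blue"]:
    for b in blobs(im,(240,0,560,360),c,smin=70)[:3]:
        print(c,b, [onz("wrist",b[2],z,s).round(1) for z in(40,65,79)])
print(proj("wrist",[424,81,65],s),proj("wrist",[569.3,-10.4,41],s),proj("wrist",[424,81,0],s))
```

```text
red (859.5, (415, 284, 70, 55), array([449.6, 314.7]), array([57. , 66.2])) [array([ 569.8, -114.3,   40. ]), array([ 559.9, -100.2,   65. ]), array([554.3, -92.4,  79. ])]
red (30.5, (406, 289, 6, 38), array([408.8, 308.7]), array([ 2.3, 34.3])) [array([ 528.1, -107.8,   40. ]), array([521.3, -94.2,  65. ]), array([517.5, -86.6,  79. ])]
yellow (438.5, (451, 311, 37, 36), array([470.4, 326.3]), array([22.1, 41.6])) [array([ 592.6, -127.5,   40. ]), array([ 581. , -112.4,   65. ]), array([ 574.5, -104. ,   79. ])]
yellow (404.0, (468, 0, 57, 12), array([495.4,   4.5]), array([11.4, 58.6])) [array([573.7, 158.3,  40. ]), array([563.5, 152.1,  65. ]), array([557.8, 148.6,  79. ])]
green (5977.5, (440, 54, 92, 88), array([483.6,  97.4]), array([80.9, 94.6])) [array([574.3,  90.7,  40. ]), array([564.1,  89.4,  65. ]), array([558.3,  88.8,  79. ])]
green (20.5, (431, 72, 4, 25), array([432.6,  83.6]), array([ 1.9, 23. ])) [array([530.6, 101.1,  40. ]), array([523.6,  99.1,  65. ]), array([519.7,  98. ,  79. ])]
green (20.0, (428, 101, 4, 26), array([429.6, 113. ]), array([ 1.8, 24.7])) [array([530.4,  78.1,  40. ]), array([523.4,  77.8,  65. ]), array([519.5,  77.6,  79. ])]
blue (4363.5, (426, 178, 77, 75), array([463.9, 215. ]), array([70.2, 79.1])) [array([570.9, -10.7,  40. ]), array([560.9,  -4.3,  65. ]), array([555.3,  -0.8,  79. ])]
blue (2544.0, (275, 77, 56, 60), array([302.4, 106.4]), array([54.4, 59.6])) [array([422.7,  82.7,  40. ]), array([423.7,  82.1,  65. ]), array([424.3,  81.7,  79. ])]
blue (136.5, (483, 84, 12, 24), array([488.4,  96.3]), array([ 9.3, 21.7])) [array([578.2,  91.6,  40. ]), array([567.7,  90.3,  65. ]), array([561.8,  89.5,  79. ])]
[302.80824518 107.83093411] [462.57733246 214.98298562] [305.57474249 109.43904752]
```

>>> {"name": "drive_tool", "arguments": {"steps": "-0.26 0.2 -0.04 0 0.01 0;-0.265 0.38 -0.037 0 0.01 0;-0.265 0.4 -0.037 0 0.01 0;-0.265 0.4 -0.037 0 0.01 0"}}

```text
time: 2.1
eef_pos: [419.3, 83.9, 108.4]
tool_rot: [-0.502, 0.503, -0.495, 0.501]
force: [-1.0, -0.6, 0.3]
width: 85.5
```

Run:
```python
from h import *
to([424,81.5,34]);
```

```text
t 2.10 pos [419.3  83.9 108.4] F [-1.  -0.6  0.3] w 85.5 j [ 0.15  0.43 -0.53  2.17  0.34  0.64 -0.61]
-> [424, 81.5, 34] shift [0.009 0.248 0.018] turn [ 0.006  0.004 -0.004]
```

>>> {"name": "drive_tool", "arguments": {"steps": "0.009 0.1 0.018 0.006 0 0;0.009 0.2 0.018 0.006 0 0;0.009 0.248 0.018 0.006 0 0;0.009 0.248 0.018 0.006 0 0"}}

```text
time: 2.5
eef_pos: [423.8, 80.4, 33.3]
tool_rot: [-0.501, 0.501, -0.497, 0.502]
force: [1.5, -0.1, 0.8]
width: 85.2
```

Run:
```python
from h import *
show("side","c_side",(230,120,420,300),3); to([424,81.5,34]);
```

```text
t 2.55 pos [424.5  80.8  34.3] F [ 0.1 -0.3 -0.4] w 85.5 j [ 0.05  0.57 -0.41  2.19  0.49  0.46 -0.73]
-> [424, 81.5, 34] shift [-0.002  0.001 -0.002] turn [ 0.     0.003 -0.003]
```

View pics/c_side.png

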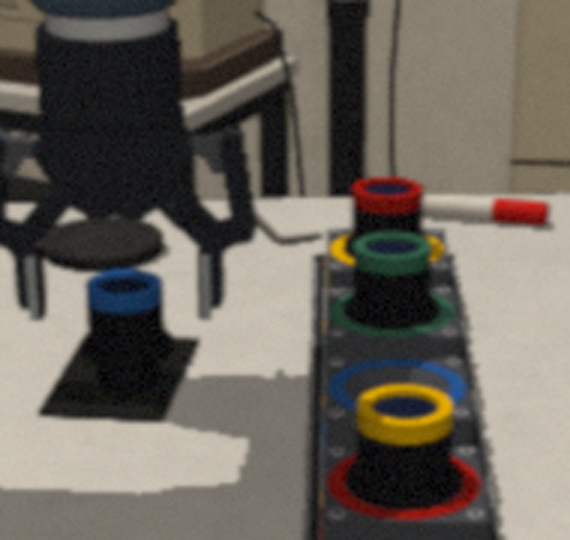

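Fingers straddle the blue module at about (125,300) in the crop, with the tips near barrel height. Closing.

>>> {"name": "drive_tool", "arguments": {"steps": "-0.002 0 -0.002 0 0 0;-0.002 0 -0.002 0 0 0;-0.002 0 -0.002 0 0 0;-0.002 0 -0.002 0 0 0;-0.002 0 -0.002 0 0 0", "gripper": -1, "force": 60}}

```text
time: 3.05
eef_pos: [424.7, 81.3, 35.4]
tool_rot: [-0.5, 0.5, -0.498, 0.503]
force: [-1.7, -0.4, 11.0]
width: 40.9
```

Run:
```python
from h import *
show("side","d_side",(230,120,420,300),3); to([424,81.5,34]);
```

```text
t 3.10 pos [424.7  81.3  35.4] F [-1.4 -0.4 10.3] w 40.3 j [ 0.05  0.57 -0.41  2.19  0.49  0.46 -0.74]
-> [424, 81.5, 34] shift [-0.001  0.005 -0.002] turn [-0.001  0.003 -0.003]
```

View pics/d_side.png

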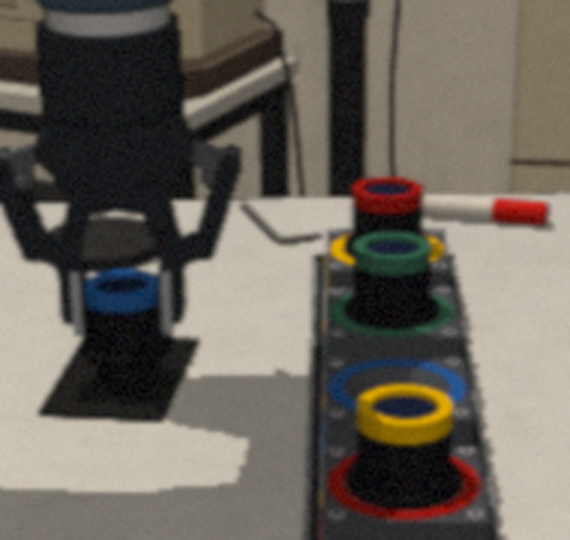

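>>> {"name": "drive_tool", "arguments": {"steps": "0 -0.1 0 0 0 0;0 -0.2 0 0 0 0;0.1 -0.25 0.15 0 0 0;0.2 -0.25 0.3 0 0 0;0.305 -0.25 0.483 0 0 0"}}

```text
time: 3.6
eef_pos: [551.4, 0.0, 111.4]
tool_rot: [-0.499, 0.499, -0.498, 0.503]
force: [-0.2, 0.6, -2.2]
width: 40.5
```

Run:
```python
from h import *
to([569.7,-10.5,85]);
```

```text
t 3.60 pos [551.4   0.  111.4] F [-0.2  0.6 -2.2] w 40.5 j [ 0.29  0.58 -0.49  1.87  0.37  0.77 -0.39]
-> [569.7, -10.5, 85] shift [0.036 0.088 0.061] turn [-0.002  0.003 -0.003]
```

>>> {"name": "drive_tool", "arguments": {"steps": "0.036 0 0.061 0 0.003 -0.003;0.036 0.03 0.061 0 0.003 -0.003;0.036 0.06 0.061 0 0.003 -0.003;0.036 0.06 0.061 0 0.003 -0.003"}}

```text
time: 4.0
eef_pos: [567.2, -9.8, 91.7]
tool_rot: [0.501, -0.5, 0.499, -0.5]
force: [-0.6, -0.0, -2.7]
width: 40.6
```

Run:
```python
from h import *
show("wrist","e_wrist"); to([569.7,-10.5,85]);show("side","e_side",(250,90,440,300),2.8);
```

```text
t 4.05 pos [567.7  -9.7  92.4] F [-0.2 -0.1 -2.4] w 40.4 j [ 0.29  0.63 -0.47  1.83  0.39  0.77 -0.39]
-> [569.7, -10.5, 85] shift [0.003 0.025 0.007] turn [ 0.     0.001 -0.   ]
```

View pics/e_side.png

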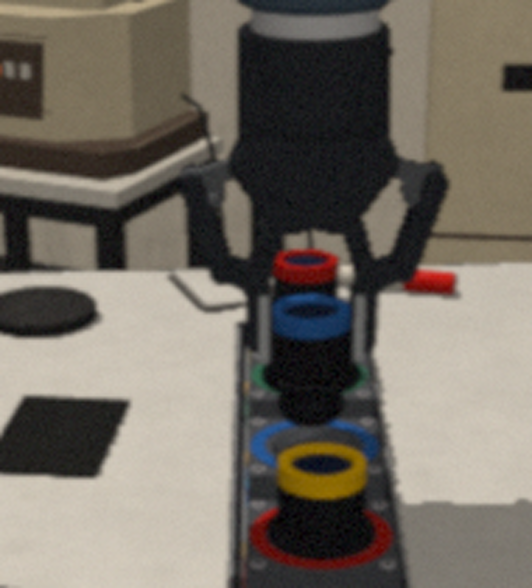

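View pics/e_wrist.png

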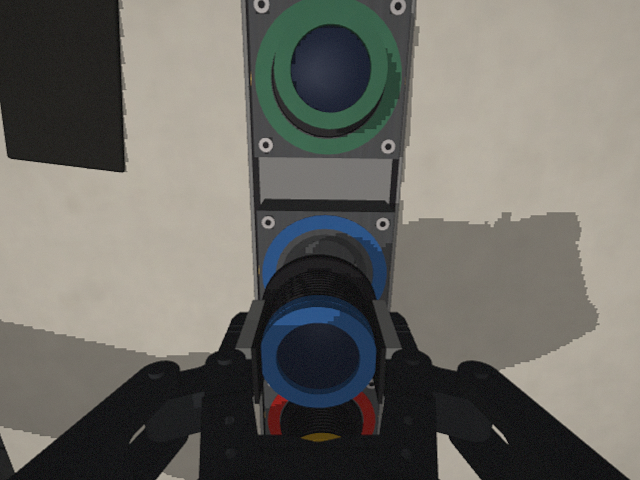

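>>> {"name": "drive_tool", "arguments": {"steps": "0.003 0.02 0.007 0 0 0;0.003 0.05 0.007 0 0 0;0.003 0.08 0.007 0 0 0;0.003 0.1 0.007 0 0 0;0.003 0.1 0.007 0 0 0"}}

```text
time: 4.6
eef_pos: [569.9, -10.6, 61.8]
tool_rot: [0.501, -0.5, 0.499, -0.5]
force: [0.4, 0.3, -3.9]
width: 40.6
```

Run:
```python
from h import *
to([569.7,-10.5,50]);
```

```text
t 4.60 pos [569.9 -10.6  61.8] F [ 0.4  0.3 -3.9] w 40.6 j [ 0.27  0.68 -0.44  1.84  0.42  0.71 -0.41]
-> [569.7, -10.5, 50] shift [-0.     0.039 -0.001] turn [ 0.     0.001 -0.   ]
```

>>> {"name": "drive_tool", "arguments": {"steps": "0 0.012 0 0 0 0;0 0.024 0 0 0 0;0 0.036 0 0 0 0;0 0.042 0 0 0 0;0 0.042 0 0 0 0"}}

```text
time: 5.1
eef_pos: [570.4, -10.6, 53.2]
tool_rot: [0.501, -0.499, 0.5, -0.5]
force: [-12.2, -1.4, 41.3]
width: 40.3
```

Run:
```python
from h import *
show("side","f_side",(250,90,440,300),2.8);to([569.7,-10.5,50]);
```

```text
t 5.15 pos [570.4 -10.6  53.2] F [-11.1  -2.2  40.9] w 40.2 j [ 0.26  0.7  -0.43  1.84  0.43  0.7  -0.42]
-> [569.7, -10.5, 50] shift [-0.     0.011 -0.002] turn [-0.     0.001  0.001]
```

View pics/f_side.png

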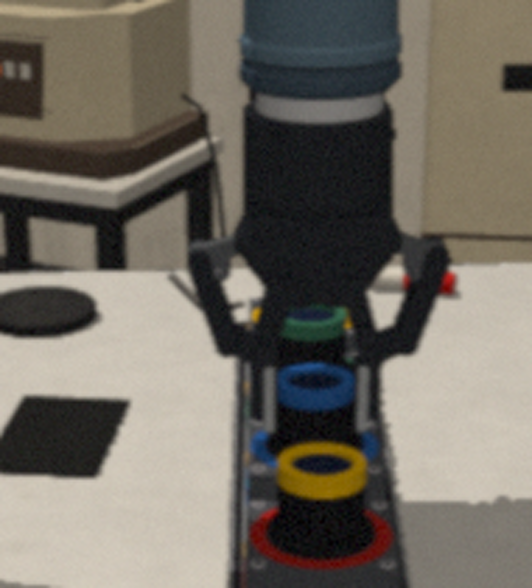

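>>> {"name": "drive_tool", "arguments": {"steps": "0 0 0 0 0 0;0 0 0 0 0 0;0 0 0 0 0 0;0 -0.02 0 0 0 0;0 -0.08 0 0 0 0", "gripper": 1}}

```text
time: 5.65
eef_pos: [568.9, -10.6, 75.9]
tool_rot: [0.502, -0.5, 0.499, -0.499]
force: [0.0, -0.3, 0.1]
width: 85.4
```

>>> {"name": "drive_tool", "arguments": {"steps": "0 -0.1 0 0 0 0;0 -0.2 0 0 0 0;-0.16 -0.2 0 0 0 0;-0.26 -0.2 0 0 0 0;-0.26 -0.2 0 0 0 0"}}

```text
time: 6.15
eef_pos: [568.5, 73.8, 136.5]
tool_rot: [0.502, -0.499, 0.497, -0.502]
force: [0.2, 0.8, -0.3]
width: 85.4
```

Run:
```python
from h import *
to([571,188,110]);
s,im=show("side","g_side",(230,120,420,300),3);
print([ (c,blobs(im,(230,170,420,300),c)[:2]) for c in ["blue","yellow","red","green"]])
s,im=show("wrist","g_wrist"); print(s["eef_pos"],s["tool_rot"])
```

```text
t 6.15 pos [568.5  73.8 136.5] F [ 0.2  0.8 -0.3] w 85.4 j [ 0.17  0.58 -0.51  1.8   0.36  0.86 -0.5 ]
-> [571, 188, 110] shift [-0.38   0.089  0.012] turn [ 0.002  0.006 -0.001]
[('blue', [(391.5, (348, 219, 29, 18), array([362. , 227.4]), array([16.9, 29.8])), (66.5, (339, 242, 10, 15), array([344.5, 248.9]), array([10.2, 13.3]))]), ('yellow', [(535.5, (348, 248, 34, 21), array([364.5, 257.8]), array([20.7, 33.4])), (47.5, (340, 198, 9, 11), array([344., 203.]), array([ 7.6, 10.9]))]), ('red', [(263.5, (339, 271, 52, 23), array([364.1, 280.2]), array([23.6, 47.7])), (228.5, (347, 178, 24, 14), array([358.5, 184.4]), array([12.2, 24.8]))]), ('green', [(99.0, (348, 197, 25, 14), array([359.9, 202.9]), array([11.7, 21.4])), (30.5, (340, 219, 8, 10), array([343.9, 223.8]), array([7.2, 8.9]))])]
[568.60426547  70.47956515 136.03536663] [ 0.50257302 -0.49918434  0.49767106 -0.50055855]
```

View pics/g_side.png

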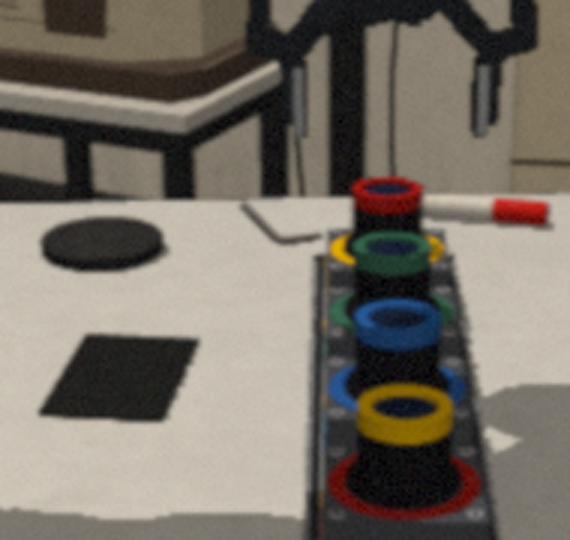

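View pics/g_wrist.png

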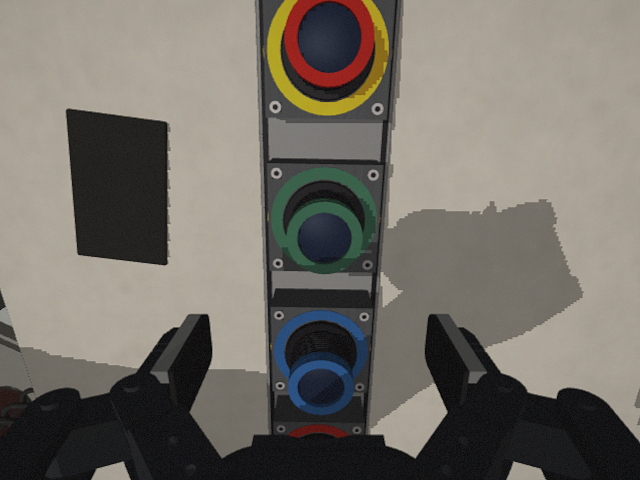

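Run:
```python
from h import *
from scipy.optimize import brentq
def toprow(x,y,z): 
    a=np.linspace(0,2*np.pi,60); return min(proj("side",[x+21*np.cos(t),y+21*np.sin(t),z])[1] for t in a)
for n,x,y,row in [("yellow",568,-112,247.5),("blue",570,-10.5,218.7),("green",570,89,197),("red",571,188,178)]:
    print(n,brentq(lambda z:toprow(x,y,z)-row,30,140))
s={"eef_pos":np.array([568.604,70.4796,136.035]),"tool_rot":np.array([0.50257302,-0.49918434,0.49767106,-0.50055855])}
im=cv2.imread("pics/g_wrist.png")[:,:,::-1].copy()
h=cv2.cvtColor(im,cv2.COLOR_RGB2HSV)
for c in ["red","yellow","green","blue"]:
    for b in blobs(im,(240,0,420,430),c,smin=70)[:2]:
        print(c,b,[onz("wrist",b[2],z,s).round(1) for z in(41,79)])
    # all-blob inner contours
```

```text
yellow 82.0158464832611
blue 82.9418704144703
green 81.53606695283305
red 82.1140321519567
red (6468.0, (284, 0, 90, 88), array([328.7,  40.2]), array([90.8, 91.9])) [array([572.2, 192.8,  41. ]), array([571.5, 186.3,  79. ])]
red (130.0, (296, 424, 45, 6), array([318.1, 427.2]), array([ 4.7, 46.4])) [array([567.8, -86.5,  41. ]), array([567.8, -48.6,  79. ])]
yellow (3562.5, (266, 0, 123, 116), array([327.5,  47.9]), array([114. , 125.9])) [array([571.6, 188.8,  41. ]), array([571., 183.,  79.])]
green (8501.5, (271, 167, 106, 107), array([323.4, 219.2]), array([103.7, 104.7])) [array([570.3,  87.2,  41. ]), array([569.9,  97.5,  79. ])]
blue (7293.0, (274, 310, 94, 105), array([320.3, 359.3]), array([ 90. , 105.1])) [array([569.1, -21.8,  41. ]), array([568.9,   5.8,  79. ])]
blue (1032.0, (299, 20, 40, 43), array([318.7,  41.9]), array([36.7, 38.5])) [array([566.5, 191.9,  41. ]), array([566.7, 185.5,  79. ])]
```

Blue top ring sits at the same height as the seated modules (82.9 vs 81.5–82.1 mm), so blue has clicked home. Next is the red module in the yellow port.

>>> {"name": "drive_tool", "arguments": {"steps": "-0.16 0 0.01 0 0 0;-0.32 0 0.01 0 0 0;-0.388 0.05 0.01 0 0.006 0;-0.388 0.1 0.01 0 0.006 0;-0.388 0.1 0.01 0 0.006 0"}}

```text
time: 6.75
eef_pos: [569.8, 181.9, 102.9]
tool_rot: [-0.502, 0.503, -0.501, 0.495]
force: [-0.5, -0.7, -0.7]
width: 85.2
```

Run:
```python
from h import *
to([571,187,52]);
```

```text
t 6.75 pos [569.8 181.9 102.9] F [-0.5 -0.7 -0.7] w 85.2 j [-0.04  0.67 -0.48  1.74  0.4   0.84 -0.71]
-> [571, 187, 52] shift [-0.018  0.17   0.005] turn [ 0.005 -0.004  0.003]
```

>>> {"name": "drive_tool", "arguments": {"steps": "-0.018 0.05 0.005 0.005 -0.004 0.003;-0.018 0.12 0.005 0.005 -0.004 0.003;-0.018 0.17 0.005 0.005 -0.004 0.003;-0.018 0.17 0.005 0.005 -0.004 0.003;-0.018 0.17 0.005 0.005 -0.004 0.003"}}

```text
time: 7.25
eef_pos: [571.4, 186.0, 52.1]
tool_rot: [0.5, -0.5, 0.501, -0.499]
force: [-0.3, 0.4, 0.1]
width: 85.2
```

Run:
```python
from h import *
s,im=show("wrist","h_wrist"); to([571,187,52]);
for b in blobs(im,(200,150,440,430),"red",smin=70)[:2]: print(b,onz("wrist",b[2],82,s))
```

```text
t 7.30 pos [571.7 186.5  52.6] F [ 0.4 -0.2  0.2] w 85.6 j [-0.07  0.74 -0.45  1.76  0.44  0.75 -0.75]
-> [571, 187, 52] shift [-0.002  0.002 -0.002] turn [-0.    -0.001  0.   ]
(9995.5, (262, 294, 121, 114), array([321.3, 352.5]), array([108.7, 119.2])) [571.35064439 187.22967769  82.        ]
```

View pics/h_wrist.png

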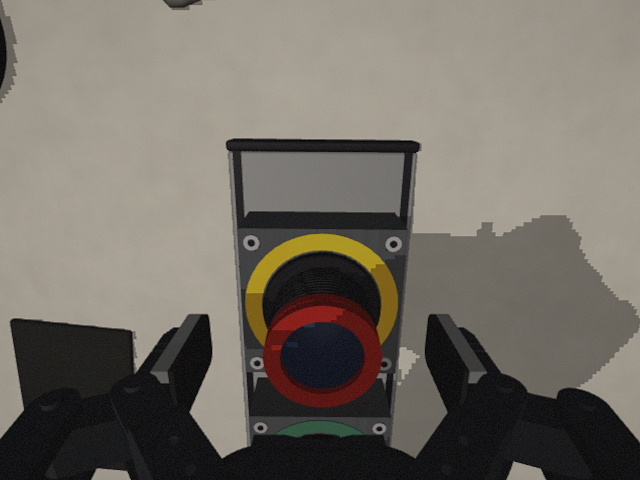

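Red ring at (321,352) lies centred between the pads, at (571.4,187.2). Closing, then a straight pull.

>>> {"name": "drive_tool", "arguments": {"steps": "-0.002 0.001 -0.001 0 0 0;-0.002 0.001 -0.001 0 0 0;-0.002 0.001 -0.001 0 0 0;-0.002 0.001 -0.001 0 0 0;-0.002 0.001 -0.001 0 0 0", "gripper": -1, "force": 60}}

```text
time: 7.8
eef_pos: [572.2, 187.3, 53.2]
tool_rot: [0.499, -0.5, 0.501, -0.5]
force: [0.0, -0.8, 5.9]
width: 40.0
```

>>> {"name": "drive_tool", "arguments": {"steps": "0 -0.02 0 0 0 0;0 -0.05 0 0 0 0;0 -0.1 0 0 0 0;0 -0.16 0 0 0 0;0 -0.2 0 0 0 0"}}

```text
time: 8.3
eef_pos: [572.6, 187.8, 115.4]
tool_rot: [0.498, -0.5, 0.501, -0.501]
force: [-0.0, 0.0, -1.2]
width: 40.9
```

Run:
```python
from h import *
show("side","i_side",(230,90,420,270),3);to([424,81.5,36.5]);
```

```text
t 8.35 pos [573.6 188.2 117. ] F [0.7 0.5 0.3] w 40.6 j [-0.04  0.65 -0.49  1.73  0.39  0.85 -0.71]
-> [424, 81.5, 36.5] shift [ 0.357  0.265 -0.5  ] turn [-0.004 -0.001 -0.001]
```

View pics/i_side.png

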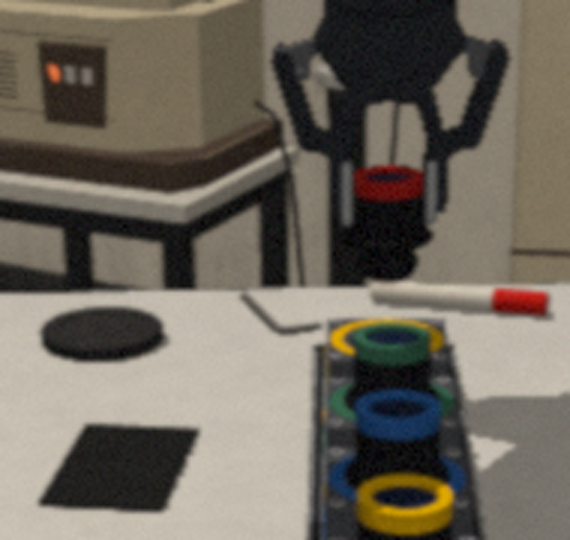

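>>> {"name": "drive_tool", "arguments": {"steps": "0.08 0 -0.14 0 0 0;0.16 0 -0.28 0 0 0;0.26 0.03 -0.4 0 0 0;0.345 0.1 -0.5 0 0 0;0.345 0.15 -0.5 0 0 0"}}

```text
time: 8.85
eef_pos: [417.9, 80.0, 69.8]
tool_rot: [0.5, -0.5, 0.502, -0.498]
force: [-0.1, -0.5, -1.5]
width: 40.4
```

Run:
```python
from h import *
s,im=show("wrist","j_wrist");show("side","j_side",(210,90,400,270),3);to([424,85,37]);
```

```text
t 8.95 pos [422.  84.  70.] F [ 0.6  0.3 -1.2] w 40.4 j [ 0.09  0.5  -0.47  2.19  0.44  0.54 -0.71]
-> [424, 85, 37] shift [-0.003  0.11   0.006] turn [-0.002 -0.001 -0.   ]
```

View pics/j_wrist.png

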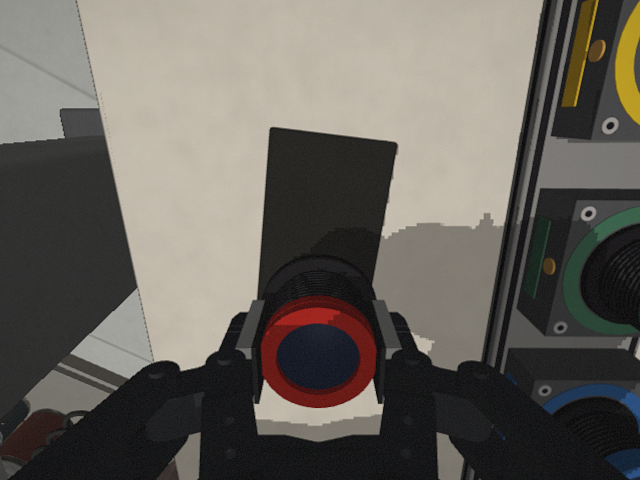

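View pics/j_side.png

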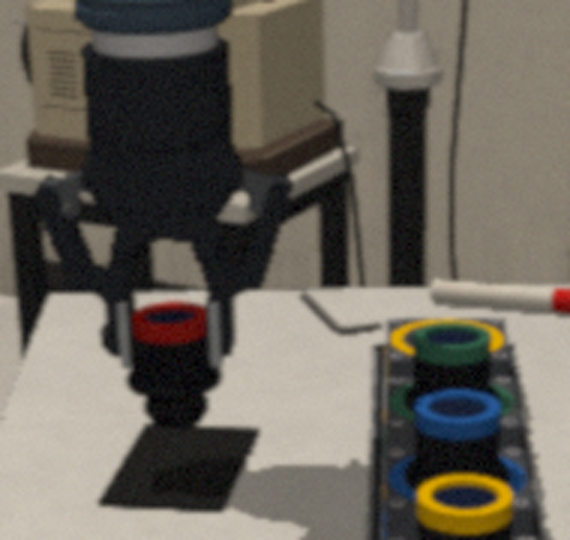

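>>> {"name": "drive_tool", "arguments": {"steps": "-0.003 0.04 0.006 0 0 0;-0.003 0.08 0.006 0 0 0;-0.003 0.1 0.006 0 0 0;-0.003 0.108 0.006 0 0 0;-0.003 0.108 0.006 0 0 0"}}

```text
time: 9.45
eef_pos: [423.8, 85.1, 37.3]
tool_rot: [0.499, -0.5, 0.501, -0.5]
force: [-0.2, -0.1, -0.7]
width: 40.4
```

Run:
```python
from h import *
print(onz("top",(276.4,282.5),4));to([424,85,37]);
```

```text
[418.15415548  97.397372     4.        ]
t 9.45 pos [423.8  85.1  37.3] F [-0.2 -0.1 -0.7] w 40.4 j [ 0.04  0.57 -0.42  2.19  0.5   0.47 -0.77]
-> [424, 85, 37] shift [0.    0.001 0.001] turn [-0.002 -0.001 -0.   ]
```

>>> {"name": "drive_tool", "arguments": {"steps": "0 0.005 0 0 0 0;0 0.005 0 0 0 0;0 0.008 0 0 0 0;0 0.008 0 0 0 0"}}

```text
time: 9.85
eef_pos: [424.2, 85.2, 35.2]
tool_rot: [0.499, -0.5, 0.501, -0.501]
force: [0.5, 0.3, 1.5]
width: 40.4
```

>>> {"name": "drive_tool", "arguments": {"steps": "0 0.004 0 0 0 0;0 0.004 0 0 0 0"}}

```text
time: 10.05
eef_pos: [424.3, 85.2, 35.0]
tool_rot: [0.499, -0.499, 0.502, -0.5]
force: [-4.6, -0.5, 18.7]
width: 40.5
```

Firm contact with the mat. I'll release and rise clear.

>>> {"name": "drive_tool", "arguments": {"steps": "0 0 0 0 0 0;0 0 0 0 0 0;0 0 0 0 0 0;0 0 0 0 0 0;0 -0.03 0 0 0 0", "gripper": 1}}

```text
time: 10.55
eef_pos: [423.4, 85.0, 43.6]
tool_rot: [0.499, -0.5, 0.501, -0.5]
force: [0.2, -0.1, 0.8]
width: 85.4
```

>>> {"name": "drive_tool", "arguments": {"steps": "0 -0.1 0 0 0 0;0 -0.25 0 0 0 0;0.14 -0.28 0.1 0 0 0;0.28 -0.28 0.2 0 0 0;0.28 -0.28 0.2 0 0 0"}}

```text
time: 11.05
eef_pos: [486.7, -5.1, 129.1]
tool_rot: [0.497, -0.5, 0.505, -0.498]
force: [-0.6, 0.0, -0.0]
width: 85.6
```

Run:
```python
from h import *
s,im=show("side","k_side",(210,110,400,290),3);to([568,-112,130]);
```

```text
t 11.10 pos [485.   -2.7 128.5] F [0.7 0.2 0.4] w 85.3 j [ 0.34  0.46 -0.52  2.03  0.34  0.73 -0.41]
-> [568, -112, 130] shift [ 0.362 -0.003  0.28 ] turn [-0.003 -0.005  0.001]
```

View pics/k_side.png

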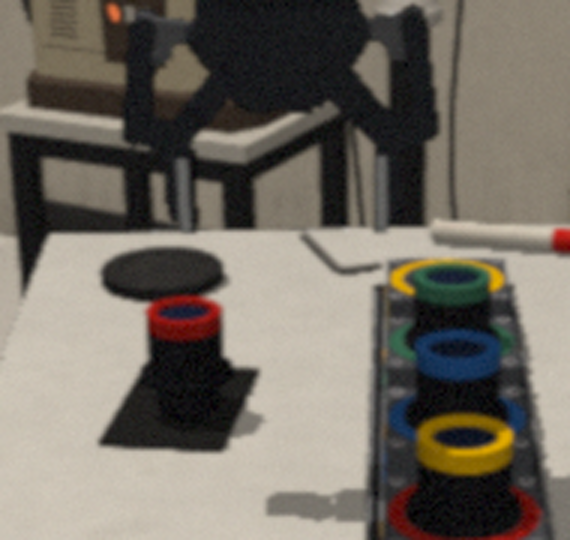

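Red stands upright on the mat. On to the yellow module in the red port.

>>> {"name": "drive_tool", "arguments": {"steps": "0.12 0 0.1 0 0 0;0.24 0 0.19 0 0 0;0.362 0 0.28 0 -0.005 0;0.362 0.05 0.28 0 -0.005 0;0.362 0.05 0.28 0 -0.005 0"}}

```text
time: 11.6
eef_pos: [566.4, -111.3, 112.2]
tool_rot: [0.5, -0.5, 0.5, -0.5]
force: [-1.1, 0.9, -0.2]
width: 85.4
```

Run:
```python
from h import *
s,im=show("wrist","l_wrist"); to([568.5,-112,52]);
for c in ["yellow","red"]:
  for b in blobs(im,(180,150,460,430),c,smin=70)[:2]: print(b,onz("wrist",b[2],82,s),onz("wrist",b[2],43,s))
```

```text
t 11.65 pos [ 566.5 -110.   113.1] F [ 0.3  0.  -0.3] w 85.7 j [ 0.47  0.62 -0.47  1.8   0.37  0.81 -0.19]
-> [568.5, -112, 52] shift [0.007 0.204 0.007] turn [-0.     0.001  0.   ]
(5256.5, (283, 244, 83, 82), array([323.6, 284.9]), array([81.4, 82.3])) [ 567.95229581 -111.7204445    82.        ] [ 568.49654858 -130.0172519    43.        ]
(2557.0, (266, 206, 115, 91), array([322.8, 259.5]), array([101. , 106.2])) [567.50828795 -97.81519118  82.        ] [ 567.95324823 -113.0023979    43.        ]
```

View pics/l_wrist.png

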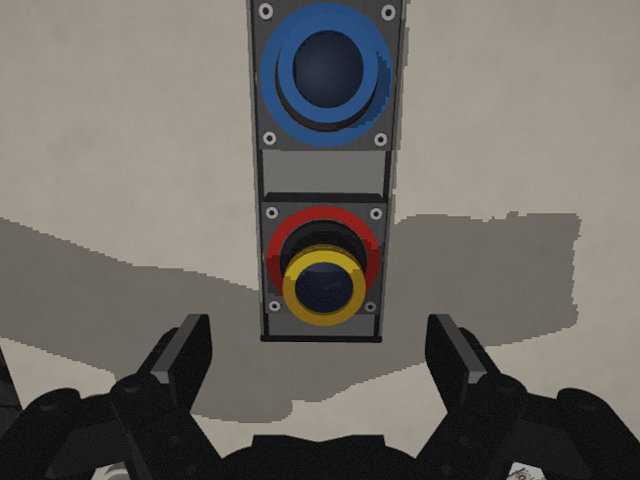

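Yellow ring (324,285) measures (568.0,−111.7), and the red port ring agrees. Descending and gripping.

>>> {"name": "drive_tool", "arguments": {"steps": "0.006 0.07 0.005 0 0 0;0.006 0.14 0.005 0 0 0;0.006 0.19 0.005 0 0 0;0.006 0.204 0.005 0 0 0;0.006 0.204 0.005 0 0 0"}}

```text
time: 12.15
eef_pos: [567.6, -110.8, 51.8]
tool_rot: [-0.501, 0.5, -0.499, 0.501]
force: [0.3, -0.1, 0.5]
width: 85.0
```

>>> {"name": "drive_tool", "arguments": {"steps": "0 0 0 0 0 0;0 0 0 0 0 0;0 0 0 0 0 0;0 0 0 0 0 0;0 0 0 0 0 0", "gripper": -1, "force": 60}}

```text
time: 12.65
eef_pos: [568.7, -110.8, 52.9]
tool_rot: [-0.5, 0.499, -0.5, 0.501]
force: [0.3, 0.4, 6.4]
width: 40.9
```

>>> {"name": "drive_tool", "arguments": {"steps": "0 -0.02 0 0 0 0;0 -0.05 0 0 0 0;0 -0.12 0 0 0 0;0 -0.2 0 0 0 0;0 -0.24 0 0 0 0"}}

```text
time: 13.15
eef_pos: [569.3, -110.8, 127.3]
tool_rot: [-0.5, 0.498, -0.5, 0.502]
force: [0.5, 0.6, -1.7]
width: 40.7
```

Run:
```python
from h import *
show("side","m_side",(230,60,440,290),2.5);to([570.5,188,125]);
```

```text
t 13.20 pos [ 570.2 -110.9  128.5] F [ 0.5 -0.6  0.1] w 40.2 j [ 0.47  0.6  -0.48  1.79  0.36  0.84 -0.18]
-> [570.5, 188, 125] shift [-0.996  0.011  0.003] turn [-0.004  0.001  0.001]
```

View pics/m_side.png

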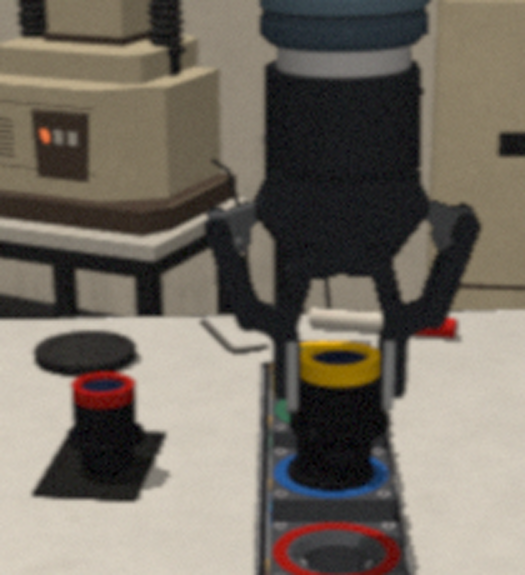

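>>> {"name": "drive_tool", "arguments": {"steps": "0 -0.07 0 0 0 0;-0.15 -0.07 0 0 0 0;-0.31 -0.07 0 0 0 0;-0.47 -0.07 0 0 0 0;-0.6 -0.07 0 0 0 0"}}

```text
time: 13.7
eef_pos: [568.7, 72.1, 149.1]
tool_rot: [-0.5, 0.498, -0.5, 0.502]
force: [0.4, -0.4, -1.4]
width: 40.7
```

Run:
```python
from h import *
to([570.7,188,130]);
```

```text
t 13.70 pos [568.7  72.1 149.1] F [ 0.4 -0.4 -1.4] w 40.7 j [ 0.18  0.56 -0.52  1.79  0.35  0.87 -0.5 ]
-> [570.7, 188, 130] shift [-0.386  0.064  0.008] turn [-0.003  0.002 -0.   ]
```

>>> {"name": "drive_tool", "arguments": {"steps": "-0.16 0 0.008 0 0 0;-0.31 0 0.008 0 0 0;-0.386 0.02 0.008 0 0 0;-0.386 0.1 0.008 0 0 0;-0.386 0.16 0.008 0 0 0"}}

```text
time: 14.2
eef_pos: [569.8, 188.9, 99.7]
tool_rot: [-0.501, 0.497, -0.5, 0.502]
force: [-0.4, -0.6, -2.9]
width: 40.7
```

Run:
```python
from h import *
s,im=show("wrist","n_wrist"); to([571,187.5,62]);
```

```text
t 14.25 pos [568.1 187.2  96.7] F [-0.6 -0.5 -4.4] w 40.4 j [-0.04  0.67 -0.49  1.75  0.41  0.82 -0.72]
-> [571, 187.5, 62] shift [-0.001  0.116  0.01 ] turn [0.    0.003 0.001]
```

View pics/n_wrist.png

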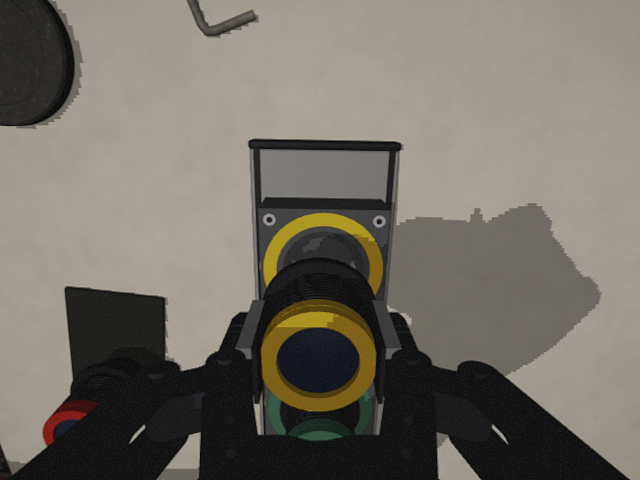

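>>> {"name": "drive_tool", "arguments": {"steps": "-0.001 0.02 0.01 0 0.003 0;-0.001 0.05 0.01 0 0.003 0;-0.001 0.08 0.01 0 0.003 0;-0.001 0.11 0.01 0 0.003 0;-0.001 0.112 0.01 0 0.003 0"}}

```text
time: 14.75
eef_pos: [571.7, 187.6, 62.5]
tool_rot: [0.5, -0.499, 0.5, -0.5]
force: [2.5, 0.5, -1.7]
width: 40.4
```

Run:
```python
from h import *
to([571,187.5,50]);
```

```text
t 14.75 pos [571.7 187.6  62.5] F [ 2.5  0.5 -1.7] w 40.4 j [-0.06  0.73 -0.46  1.75  0.44  0.77 -0.75]
-> [571, 187.5, 50] shift [ 0.     0.042 -0.002] turn [-0.     0.     0.001]
```

>>> {"name": "drive_tool", "arguments": {"steps": "0 0.012 -0.001 0 0 0;0 0.024 -0.001 0 0 0;0 0.036 -0.001 0 0 0;0 0.042 -0.001 0 0 0;0 0.042 -0.001 0 0 0"}}

```text
time: 15.25
eef_pos: [572.4, 188.0, 52.7]
tool_rot: [0.5, -0.499, 0.501, -0.5]
force: [-4.8, -3.7, 25.3]
width: 40.4
```

TCP height 52.7 against 52.9 when seated in the other port, with 25 N reached, so it has clicked. Releasing.

>>> {"name": "drive_tool", "arguments": {"steps": "0 0 0 0 0 0;0 0 0 0 0 0;0 0 0 0 0 0;0 -0.02 0 0 0 0;0 -0.08 0 0 0 0", "gripper": 1}}

```text
time: 15.75
eef_pos: [570.7, 187.3, 75.4]
tool_rot: [0.501, -0.499, 0.5, -0.499]
force: [-0.9, 0.0, -0.2]
width: 85.3
```

>>> {"name": "drive_tool", "arguments": {"steps": "0 -0.12 0 0 0 0;0 -0.2 0 0 0 0;0.11 -0.2 -0.12 0 0 0;0.22 -0.2 -0.25 0 0 0;0.34 -0.2 -0.37 0 0 0"}}

```text
time: 16.25
eef_pos: [459.5, 86.3, 136.0]
tool_rot: [0.502, -0.499, 0.5, -0.499]
force: [0.6, -1.2, 0.7]
width: 85.3
```

Run:
```python
from h import *
s,im=show("wrist","o_wrist"); to([424.3,85.2,110]);
for c in ["red"]:
  for b in blobs(im,(0,0,640,430),c,smin=70)[:2]: print(b,onz("wrist",b[2],65,s))
s,im=show("side","o_side",(210,110,400,290),3)
for c in ["yellow","blue","green"]:
  for b in blobs(im,(210,110,400,290),c)[:2]: print(c,b)
```

```text
t 16.30 pos [451.3  78.3 133.9] F [-6.8 -5.8 -1.3] w 85.5 j [ 0.18  0.43 -0.55  2.07  0.34  0.74 -0.59]
-> [424.3, 85.2, 110] shift [-0.024  0.081 -0.089] turn [ 0.008 -0.002  0.008]
(3636.0, (225, 224, 71, 68), array([260.6, 257.8]), array([66.2, 70.1])) [422.67625741  84.65139733  65.        ]
yellow (251.0, (346, 178, 25, 14), array([358.4, 184.7]), array([13.2, 24.6]))
yellow (47.5, (340, 198, 9, 11), array([343.9, 203.1]), array([ 7.7, 10.8]))
blue (366.5, (348, 220, 29, 17), array([362.3, 227.8]), array([16.2, 29.2]))
blue (179.0, (339, 242, 47, 18), array([361.9, 248.7]), array([18.7, 43. ]))
green (24.0, (354, 205, 15, 6), array([360.8, 207.6]), array([ 4.4, 12.8]))
```

View pics/o_wrist.png

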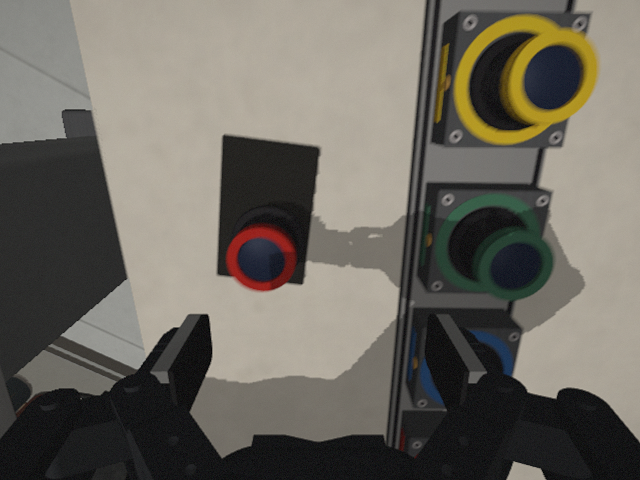

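View pics/o_side.png

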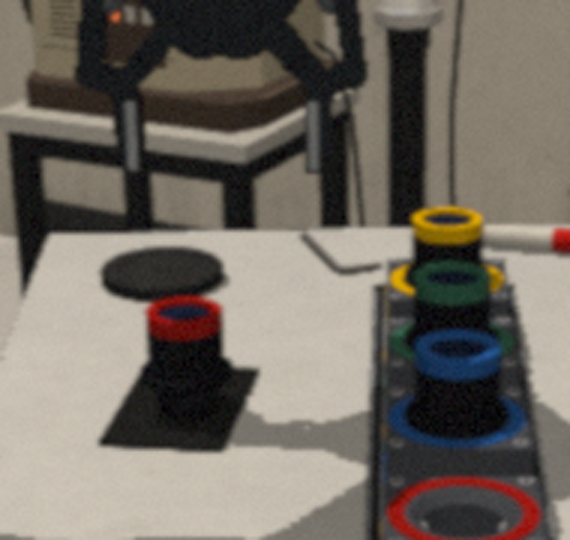

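>>> {"name": "drive_tool", "arguments": {"steps": "-0.024 0 -0.089 0.008 -0.002 0.008;-0.024 0.05 -0.09 0.008 -0.002 0.008;-0.024 0.1 -0.09 0.008 -0.002 0.008;-0.024 0.1 -0.09 0.008 -0.002 0.008"}}

```text
time: 16.75
eef_pos: [426.6, 87.8, 103.7]
tool_rot: [-0.499, 0.501, -0.5, 0.501]
force: [-0.0, -0.2, -0.9]
width: 85.2
```

Run:
```python
from h import *
s,im=show("wrist","p_wrist"); to([424,85,34.5]);
for b in blobs(im,(200,150,440,430),"red",smin=70)[:2]: print(b,onz("wrist",b[2],65,s))
```

```text
t 16.80 pos [427.3  88.1 104.5] F [-0.2  0.1 -0.2] w 85.5 j [ 0.14  0.44 -0.53  2.15  0.38  0.63 -0.66]
-> [424, 85, 34.5] shift [ 0.011  0.233 -0.012] turn [-0.001 -0.    -0.002]
(4670.5, (275, 242, 80, 78), array([314.7, 281.1]), array([76. , 78.3])) [423.59670273  85.7409089   65.        ]
```

>>> {"name": "drive_tool", "arguments": {"steps": "0.01 0.06 -0.012 0 0 0;0.01 0.14 -0.012 0 0 0;0.01 0.2 -0.012 0 0 0;0.01 0.233 -0.012 0 0 0;0.01 0.233 -0.012 0 0 0"}}

```text
time: 17.3
eef_pos: [423.7, 85.5, 34.2]
tool_rot: [-0.499, 0.5, -0.5, 0.501]
force: [0.2, 0.5, 0.7]
width: 85.6
```

>>> {"name": "drive_tool", "arguments": {"steps": "0 0 0 0 0 0;0 0 0 0 0 0;0 0 0 0 0 0;0 0 0 0 0 0;0 0 0 0 0 0", "gripper": -1, "force": 60}}

```text
time: 17.8
eef_pos: [424.4, 85.6, 35.1]
tool_rot: [-0.499, 0.5, -0.5, 0.501]
force: [-0.4, -0.4, 7.5]
width: 40.6
```

>>> {"name": "drive_tool", "arguments": {"steps": "0 -0.06 0 0 0 0;0 -0.15 0 0 0 0;0 -0.24 0 0 0 0;0.1 -0.28 0.08 0 0 0;0.2 -0.28 0.16 0 0 0"}}

```text
time: 18.3
eef_pos: [473.8, 25.3, 121.4]
tool_rot: [-0.498, 0.499, -0.5, 0.503]
force: [0.8, -0.3, -1.0]
width: 40.3
```

Run:
```python
from h import *
show("side","q_side",(210,70,440,290),2.5); to([568.2,-111.5,115])
```

```text
t 18.35 pos [477.8  18.2 120.7] F [ 4.3 -6.6 -1.5] w 40.6 j [ 0.3   0.47 -0.53  2.05  0.36  0.7  -0.47]
-> [568.2, -111.5, 115] shift [0.43  0.022 0.304] turn [-0.005 -0.004  0.   ]
```

View pics/q_side.png

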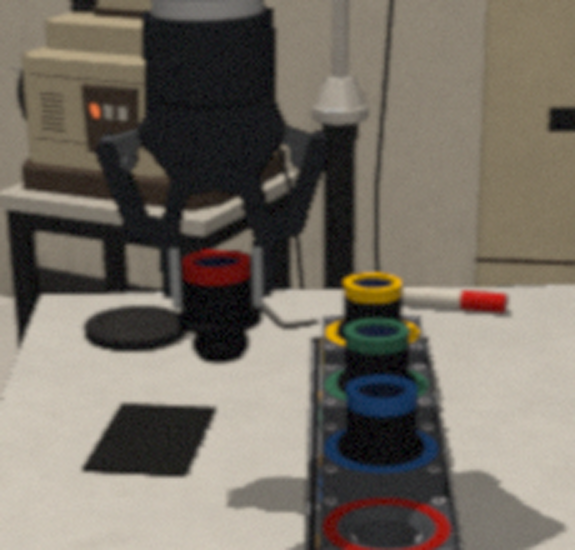

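>>> {"name": "drive_tool", "arguments": {"steps": "0.15 0 0.07 0 0 0;0.28 0 0.16 0 0 0;0.38 0 0.25 0 0 0;0.43 0.01 0.304 0 -0.004 0;0.43 0.06 0.304 0 -0.004 0"}}

```text
time: 18.85
eef_pos: [571.4, -115.4, 104.6]
tool_rot: [0.496, -0.497, 0.505, -0.501]
force: [-0.6, 0.4, -2.2]
width: 40.5
```

Run:
```python
from h import *
s,im=show("wrist","r_wrist"); to([568.5,-111.5,62])
```

```text
t 18.90 pos [ 567.6 -112.6  101.1] F [-0.7  0.3 -4.1] w 40.1 j [ 0.47  0.63 -0.48  1.81  0.39  0.79 -0.21]
-> [568.5, -111.5, 62] shift [-0.004  0.13   0.002] turn [-0.004 -0.002  0.   ]
```

View pics/r_wrist.png

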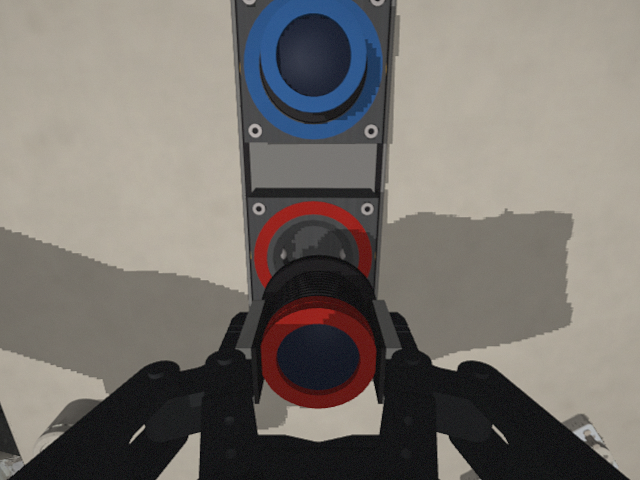

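Red module is over the red port. Lowering to the balls.

>>> {"name": "drive_tool", "arguments": {"steps": "-0.004 0.02 0.003 -0.004 -0.002 0;-0.004 0.05 0.003 -0.004 -0.002 0;-0.004 0.08 0.003 -0.004 -0.002 0;-0.004 0.12 0.003 -0.004 -0.002 0;-0.004 0.127 0.003 -0.004 -0.002 0"}}

```text
time: 19.4
eef_pos: [568.6, -110.8, 61.9]
tool_rot: [-0.5, 0.5, -0.5, 0.5]
force: [1.2, 0.9, 1.8]
width: 40.5
```

Run:
```python
from h import *
to([568.5,-111.5,50])
```

```text
t 19.40 pos [ 568.6 -110.8   61.9] F [1.2 0.9 1.8] w 40.5 j [ 0.44  0.7  -0.45  1.81  0.43  0.73 -0.24]
-> [568.5, -111.5, 50] shift [ 0.002  0.04  -0.   ] turn [-0.  0. -0.]
```

>>> {"name": "drive_tool", "arguments": {"steps": "0.001 0.012 0 0 0 0;0.001 0.024 0 0 0 0;0.001 0.036 0 0 0 0;0.001 0.041 0 0 0 0;0.001 0.041 0 0 0 0"}}

```text
time: 19.9
eef_pos: [569.2, -111.2, 53.0]
tool_rot: [0.5, -0.499, 0.5, -0.5]
force: [-8.6, 0.2, 32.2]
width: 40.7
```

Seated at the same height as before (53.0) with 32 N. Releasing and retreating.

>>> {"name": "drive_tool", "arguments": {"steps": "0 0 0 0 0 0;0 0 0 0 0 0;0 0 0 0 0 0;0 -0.02 0 0 0 0;0 -0.08 0 0 0 0", "gripper": 1}}

```text
time: 20.4
eef_pos: [567.7, -111.0, 75.7]
tool_rot: [0.501, -0.5, 0.499, -0.499]
force: [0.2, -0.9, -0.1]
width: 85.8
```

>>> {"name": "drive_tool", "arguments": {"steps": "0 -0.12 0 0 0 0;0 -0.28 0 0 0 0;0 -0.4 -0.1 0 0 0;0 -0.4 -0.3 0 0 0;0 -0.4 -0.42 0 0 0"}}

```text
time: 20.9
eef_pos: [441.1, -110.9, 197.0]
tool_rot: [0.501, -0.5, 0.5, -0.499]
force: [-0.0, -0.8, 0.2]
width: 85.3
```

Run:
```python
from h import *
s,im=show("side","s_side",(230,140,430,320),3)
from scipy.optimize import brentq
def toprow(x,y,z): 
    a=np.linspace(0,2*np.pi,60); return min(proj("side",[x+21*np.cos(t),y+21*np.sin(t),z])[1] for t in a)
P={"red":(568.5,-112),"blue":(570,-10.5),"green":(570,89),"yellow":(571,187.5)}
for c in P:
  b=blobs(im,(230,150,385,300),c)[:3]
  r=min(q[1][1] for q in b)
  print(c,[(q[0],q[1]) for q in b], "ztop",brentq(lambda z:toprow(*P[c],z)-r+.3,20,150))
show("top","s_top",(185,150,435,330),3); show("wrist","s_wrist"); to([500,-100,200])
```

```text
red [(516.0, (349, 247, 32, 21)), (216.0, (339, 271, 46, 23))] ztop 83.20286548632265
blue [(392.0, (348, 219, 29, 18)), (69.0, (339, 242, 10, 15)), (42.0, (376, 242, 9, 12))] ztop 82.94187041447051
green [(227.0, (348, 197, 25, 14)), (31.0, (340, 219, 9, 11))] ztop 82.06358119566192
yellow [(247.0, (346, 178, 25, 14)), (45.5, (340, 198, 9, 11)), (27.5, (371, 198, 7, 10))] ztop 82.84490429760329
t 21.05 pos [ 438.6 -111.5  195.8] F [0.9 0.5 0.7] w 85.3 j [ 0.65  0.31 -0.59  2.04  0.23  0.86 -0.07]
-> [500, -100, 200] shift [-0.038 -0.015  0.204] turn [ 0.004 -0.     0.002]
```

View pics/s_side.png

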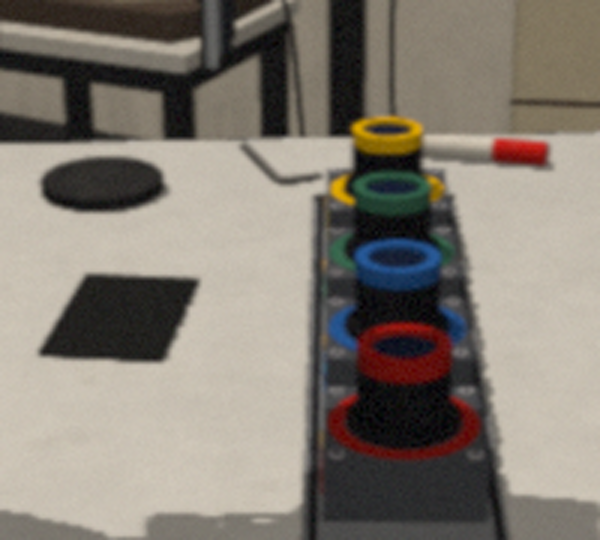

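View pics/s_top.png

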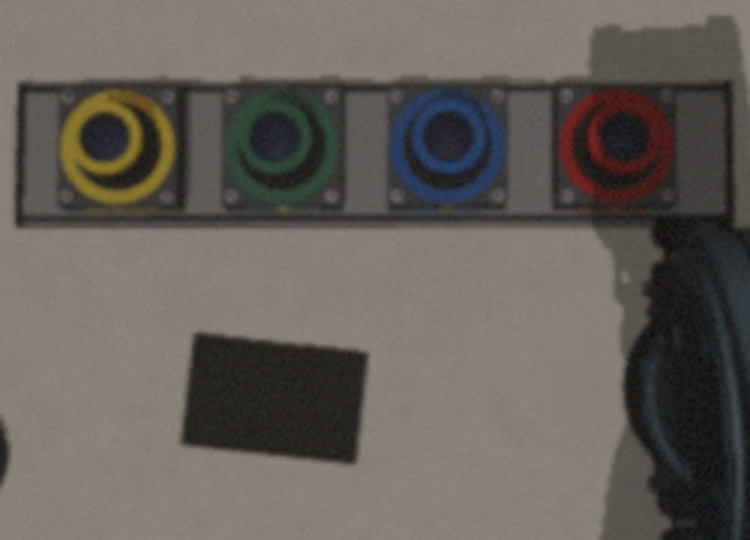

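View pics/s_wrist.png

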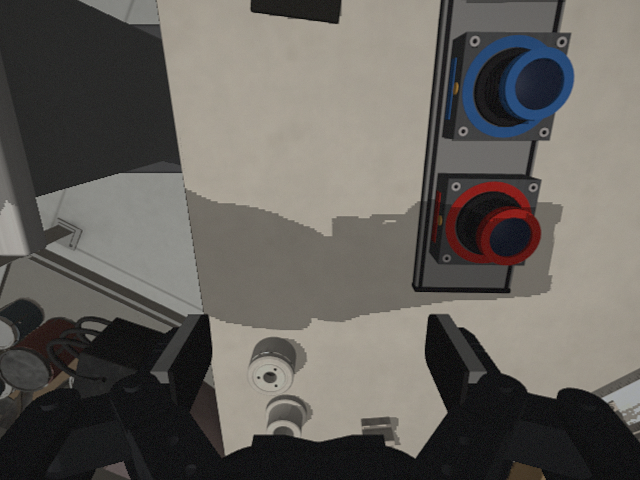

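Run:
```python
from rig import ctrl
s=ctrl.state(); print(s["time"],s["dq"].round(3),s["force"].round(1),s["width"])
print(ctrl.hand_in())
```

```text
21.05 [-0.024  0.047 -0.002 -0.108  0.013 -0.018 -0.01 ] [0.9 0.5 0.7] 85.33461725487744
the job is handed in; nothing more can be done
None
```

All four modules are now in the ports of their own colour, and I handed the job in at about 21 s of the 88 s allowed. I moved blue from the mat to the blue port, and red from the yellow port to the mat. Then yellow went from the red port to the yellow port, and red from the mat to the red port. Green was not touched, and nothing was dropped or fell over.

**Last checks:**
- **Pictures:** the final top and side pictures show every module upright with matching colours, the mat empty and the gripper open and clear of the rack.
- **Ring heights:** the top rings measure about 83.2 mm (red), 82.9 mm (blue), 82.8 mm (yellow) and 82.1 mm (green). A module that had not clicked would stand 10 mm high. The 1 mm spread is about one pixel in the side picture.
- **Push-in:** each module was pressed to 25–41 N, well over the 8 N needed to click. The tool stopped at 52.7–53.2 mm each time; it read about 53 mm when I gripped modules that were already seated.

**Disagreement:** my first estimate from the top and side cameras put the block tops about 2 mm lower than the later measurements and the insertions showed. This had no effect on the fit.

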